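Line up the circuit breakers by width on the kitting strip

TASK

Line up the four white circuit breakers on the kitting strip in order of width, one on each dark pad: the widest next to the grey terminal block that stands at one end of the strip, the narrowest at the other end. Leave each one standing upright, centred on its pad and square to the strip, and do not knock any of them over on the way.

Things in the scene. Friction and masses are not known exactly. Their poses are not given: they have to be found in the camera images.
- breaker1_mid (a point): Centre, 35 mm above the underside, of the narrowest white circuit breaker (one-pole, about 120 g), loose, upright: 18 mm wide (its y), 85 mm long (its x), 40 mm high. A nose, 45 mm long in x and as wide as the body, rises mid-way from 40 to 70 mm, with a black toggle to 77 mm. Grip the nose's ends (45 mm apart along x) from above, fingertips above the shoulders. z up; x and -x are alike.
- breaker2_mid (a point): Centre, 35 mm above the underside, of the second narrowest white circuit breaker (two-pole, about 240 g), loose, upright: 36 mm wide (its y), 85 mm long (its x), 40 mm high. A nose, 45 mm long in x and as wide as the body, rises mid-way from 40 to 70 mm, with a black toggle to 77 mm. Grip the nose's ends (45 mm apart along x) from above, fingertips above the shoulders. z up; x and -x are alike.
- breaker3_mid (a point): Centre, 35 mm above the underside, of the second widest white circuit breaker (three-pole, about 360 g), loose, upright: 54 mm wide (its y), 85 mm long (its x), 40 mm high. A nose, 45 mm long in x and as wide as the body, rises mid-way from 40 to 70 mm, with a black toggle to 77 mm. Grip the nose's ends (45 mm apart along x) from above, fingertips above the shoulders. z up; x and -x are alike.
- breaker4_mid (a point): Centre, 35 mm above the underside, of the widest white circuit breaker (four-pole, about 480 g), loose, upright: 72 mm wide (its y), 85 mm long (its x), 40 mm high. A nose, 45 mm long in x and as wide as the body, rises mid-way from 40 to 70 mm, with a black toggle to 77 mm. Grip the nose's ends (45 mm apart along x) from above, fingertips above the shoulders. z up; x and -x are alike.
- pad_a: Dark rubber pad, an end pad, 94 (x) by 80 (y) by 3 mm, fixed on the aluminium kitting strip (110 by 460 by 6 mm). Pads a, b, c, d are alike, 90 mm apart, running to +y along the strip. Origin: centre of its underside, 6 mm above the bench; its top is 3 mm higher. A breaker is square when its x lies along the pad's x, either way round.
- pad_b: Dark rubber pad, second in the row, 94 (x) by 80 (y) by 3 mm, fixed on the aluminium kitting strip (110 by 460 by 6 mm). Pads a, b, c, d are alike, 90 mm apart, running to +y along the strip. Origin: centre of its underside, 6 mm above the bench; its top is 3 mm higher. A breaker is square when its x lies along the pad's x, either way round.
- pad_c: Dark rubber pad, third in the row, 94 (x) by 80 (y) by 3 mm, fixed on the aluminium kitting strip (110 by 460 by 6 mm). Pads a, b, c, d are alike, 90 mm apart, running to +y along the strip. Origin: centre of its underside, 6 mm above the bench; its top is 3 mm higher. A breaker is square when its x lies along the pad's x, either way round.
- pad_d: Dark rubber pad, the other end pad, 94 (x) by 80 (y) by 3 mm, fixed on the aluminium kitting strip (110 by 460 by 6 mm). Pads a, b, c, d are alike, 90 mm apart, running to +y along the strip. Origin: centre of its underside, 6 mm above the bench; its top is 3 mm higher. A breaker is square when its x lies along the pad's x, either way round.
- terminal: Grey stepped terminal block with brass screws, fixed on one end of the strip beside pad a or pad d: 60 mm (x) by 30 mm (along the strip) by 48 mm high, centre 72 mm from that pad's centre. The other end has only a thin grey bracket (8 mm thick, 20 mm high). Origin: centre of its underside, 6 mm above the bench.
There are look-alikes about, which are no part of the job. What is shaped like the part that bears breaker3_mid but orange, turquoise or yellow is not meant.

How it is judged:
At the end, for the whole second after the job is handed in: The four breakers stand at rest on the pads in order of width, widest beside the terminal block, narrowest at the other end; each within 12 mm of its pad's centre, within 0.2 rad of square (either way round), upright within 0.1 rad, down on the pad (((horizontal distance between terminal and pad_a below 0.12 m and horizontal distance between breaker4_mid and pad_a below 0.012 m and angle between the x axis of breaker4_mid and the x axis of pad_a, either way round below 0.2 rad and horizontal distance between breaker3_mid and pad_b below 0.012 m and angle between the x axis of breaker3_mid and the x axis of pad_b, either way round below 0.2 rad and horizontal distance between breaker2_mid and pad_c below 0.012 m and angle between the x axis of breaker2_mid and the x axis of pad_c, either way round below 0.2 rad and horizontal distance between breaker1_mid and pad_d below 0.012 m and angle between the x axis of breaker1_mid and the x axis of pad_d, either way round below 0.2 rad) or (horizontal distance between terminal and pad_d below 0.12 m and horizontal distance between breaker4_mid and pad_d below 0.012 m and angle between the x axis of breaker4_mid and the x axis of pad_d, either way round below 0.2 rad and horizontal distance between breaker3_mid and pad_c below 0.012 m and angle between the x axis of breaker3_mid and the x axis of pad_c, either way round below 0.2 rad and horizontal distance between breaker2_mid and pad_b below 0.012 m and angle between the x axis of breaker2_mid and the x axis of pad_b, either way round below 0.2 rad and horizontal distance between breaker1_mid and pad_a below 0.012 m and angle between the x axis of breaker1_mid and the x axis of pad_a, either way round below 0.2 rad)) and z of breaker1_mid in the frame of pad_a between 0.034 and 0.042 m and angle between each of breaker1_mid, breaker2_mid, breaker3_mid, breaker4_mid's own z axis and vertical below 0.1 rad and linear speed of each of breaker1, breaker2, breaker3, breaker4 below 0.02 m/s and angular speed of each of breaker1, breaker2, breaker3, breaker4 below 0.2 rad/s and z of breaker2_mid in the frame of pad_a between 0.034 and 0.042 m and z of breaker3_mid in the frame of pad_a between 0.034 and 0.042 m and z of breaker4_mid in the frame of pad_a between 0.034 and 0.042 m); the robot touches nothing.
It fails at once if a breaker is knocked over (tilted by more than 0.8 rad) (angle between any of breaker1_mid, breaker2_mid, breaker3_mid, breaker4_mid's own z axis and vertical above 0.8 rad).
It also fails if it takes over 99 s, if anything falls off the work surface, if the arm or the gripper's body presses on something with over 40 N, if the wrist force passes 120 N, or if a joint passes its speed limit or range.

ROBOT

A 6-joint arm with a two-finger parallel gripper is mounted at the origin on the work surface. World frame = base frame: x ahead of the robot, y to its left, z up, the work surface at z = 0. Lengths are in m, angles in rad, forces in N, time in s.
With the tool pointing down it reaches from about 0.3 to 0.875 m from the base axis. Payload 6.4 kg.
Tool frame: the origin (TCP) lies midway between the tips of the shut fingers; the grasp point (between the pads) lies 19 mm behind it (tcp_to_grasp is the distance from the TCP to the grasp point, in m); z points along the fingers, y is the line along which they close (so a half turn about z gives the same grasp; the last joint's range is limited). The gripper opens to 88 mm and grips with 3 to 60 N. Pads are 18 mm wide; open, the fingers measure 123 mm over their backs; the gripper's body (75 mm by 187 mm) begins 45 mm behind the grasp point.
Start: joints at [-1.454, 0.181, 1.607, -0, 1.354, -0.206], TCP at [0.182, -0.545, 0.239] pointing down, gripper open.
Joint ranges: [-2.99, 2.99], [-0.89, 2.07], [0.3, 2.58], [-1.14, 4.28], [0, 2.63], [-3.12, 3.12]. Speed limits (rad/s): [2.57, 2.57, 3.01, 3.14, 3.14, 3.14].

INTERFACE

Orientations are given as a rotation vector (axis times angle).
In Python, from rig import * gives the robot as it stands. The module is installed in compiled form; this text tells all that it offers.
- The arm moves only by the tool send_rows, never from a script. Its argument "moves" is a list of rows, each an object with "dp": the shift along the tool's x, y, z as a fraction of full scale, a list of three; "rot": the turn, a rotation vector about the tool's x, y, z as a fraction of full scale, a list of three; "gripper": the opening, from 0 (shut) to 1 (fully open). In form: [{"dp": [tx, ty, tz], "rot": [rx, ry, rz], "gripper": gripper}, ...]. A call has 1 to 20 rows; each row shifts and turns the commanded pose from where the row before left it, along the tool's axes as they then stand; what a row does not reach is not made up. Full scale, the value 1, is 0.25 m for a shift and 90 degrees for a turn. A row lasts 1/10 s, in which the tool goes at most 50 mm and 8.59 degrees, less where a joint would pass 70% of its speed; a pose out of reach is approached as far as the arm can. A call with a number of a shift or a turn outside -1 to 1 is refused whole. A call with a gripper value outside its range is refused whole. The fingers move at their own pace and stop on an object; the grip force is fixed at half the most. Time passes only in rows, so rows that do not move let the fingers close. It gives the time, the measured TCP pose, the force, the opening and the grip force at its end, in the units of the state.
- state(): the state, without advancing time (a new reading comes with each control period).
- get_image(name): name is "scene" or "top"; returns the picture (400x640x3 uint8, red, green, blue); there is no depth.
- get_calibration(name): a dict with "vfov" (degrees; the focal length in pixels is half the picture's height over the tangent of half this angle, whatever the lens; pixels are square), "cx", "cy" (the principal point, pixels), "k1" (the pictures are not rectified: a ray, as slopes to the right and down, at radius r is drawn at 1 + k1 r^2 times it, then the intrinsics apply), "R" (3x3) and "t" (3): a world point X has camera coordinates R X + t. Camera axes: x right, y down, z forward; pixel columns grow to the right and rows downward; lengths in m; the calibration is good to about 2 mm. A picture is of the moment at which its call begins. get_calibration takes no time and is no camera call.
- sign_off(): hands the job in; it is judged then, once.
The state is a dict: "time_s": time; "q": joint angles; "joint_vel": joint speeds; "joint_torque": joint torques, N m; "eef_pos": TCP position; "tool_rot": TCP orientation; "ft_force": force on the tool from outside, world axes, zero at the start; "wrist_torque": the same for the moment, N m; "finger_gap": finger opening in m; "finger_force": force on a finger pad.
Only numpy, scipy, OpenCV 4.12 (cv2) and the standard library are available. Lean on these libraries where they do the work, as an engineer would, in place of code of your own. Each camera call takes 0.05 s, during which the arm holds its last target. There are 200 camera calls.

## Working session

There is one attempt and no reset: what is moved stays moved. The work goes in short steps, Python scripts to look and compute and a tool call to move; the robot and the scene stay as the last step left them, time stands still between calls to the robot, and variables do not carry over. Pictures are saved under pics/ and viewed, at most 14 in all, crops included, and the job is handed in when it is done.

Besides the shell and the picture viewer there is one more tool, called after "Emit:" as a command line: name --argument value ..., lists and objects as JSON in quotes. send_rows: Moves the arm, as the interface text tells. Shift numbers are shares of 0.25 m and turn numbers shares of 90 degrees, none past 1 either way. Its arguments: {"type":"object","properties":{"moves":{"type":"array"}},"required":["moves"]}

```bash
mkdir -p pics
python3 - <<'E'
from rig import *
import cv2
for n in("top","scene"):
    im=get_image(n); cv2.imwrite(f"pics/{n}0.png",im[:,:,::-1]); print(n,get_calibration(n))
s=state();print(s["eef_pos"],s["tool_rot"],s["time_s"])
E
```

```text
top {'vfov': 44.12171384408519, 'cx': 333.5200685997453, 'cy': 204.5194769037973, 'k1': -0.031134242473392665, 'R': array([[ 0.00471808, -0.99998711, -0.00187751],
       [-0.99736665, -0.00456982, -0.07238007],
       [ 0.07237056,  0.00221407, -0.99737536]]), 't': array([0.05962096, 0.4603693 , 1.12851566])}
scene {'vfov': 57.638039774947885, 'cx': 313.9465470392413, 'cy': 196.06699102318896, 'k1': -0.05001158675995706, 'R': array([[ 0.26720124,  0.96350267, -0.01631279],
       [ 0.71031542, -0.20836976, -0.67233478],
       [-0.65119545,  0.16806145, -0.74006745]]), 't': array([-0.17943254, -0.26940419,  1.16241743])}
[ 0.18236924 -0.54482766  0.23795106] [-3.09928339e+00 -5.04670193e-01 -7.19114022e-05] 0.1
```

View pics/top0.png

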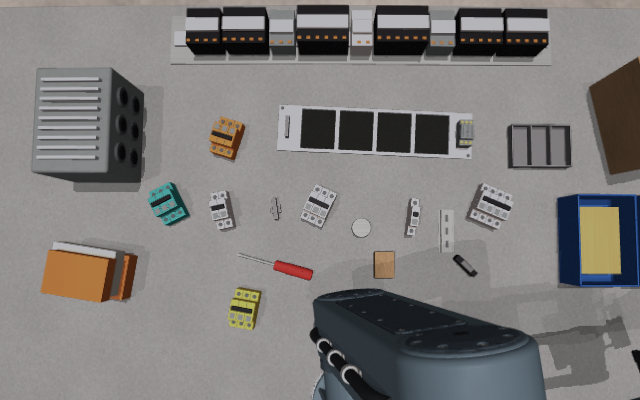

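View pics/scene0.png

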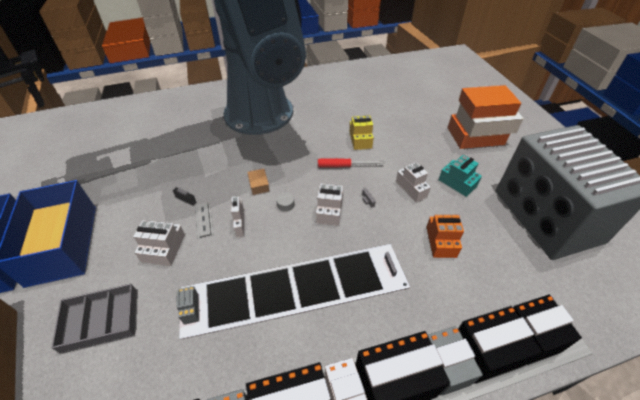

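The top view shows the strip at (375,131) with the terminal block at its right end (465,133). The white breakers are 2-pole (220,210), 3-pole (319,205), 1-pole (413,217) and 4-pole (491,205). Next I'll take a closer look at them and measure the pads.

```bash
cat > h.py <<'E'
import numpy as np, cv2
from rig import *
def ray(n,uv,z):
    c=get_calibration(n); f=200/np.tan(np.radians(c["vfov"]/2)); R=np.array(c["R"]); t=np.array(c["t"])
    d=(np.atleast_2d(uv).astype(float)-[c["cx"],c["cy"]])/f
    s=d.copy()
    for _ in range(10): s=d/(1+c["k1"]*(s**2).sum(1,keepdims=True))
    D=np.c_[s,np.ones(len(s))]@R; C=-R.T@t
    return (C+D*((z-C[2])/D[:,2])[:,None])[:,:2]
def proj(n,X):
    c=get_calibration(n); f=200/np.tan(np.radians(c["vfov"]/2)); p=np.atleast_2d(X)@np.array(c["R"]).T+c["t"]
    s=p[:,:2]/p[:,2:]; return s*(1+c["k1"]*(s**2).sum(1,keepdims=True))*f+[c["cx"],c["cy"]]
E
python3 - <<'E'
from h import *
a=cv2.imread("pics/top0.png"); b=cv2.imread("pics/scene0.png")
hs=cv2.cvtColor(a,cv2.COLOR_BGR2HSV)
m=(a.max(2)<55).astype(np.uint8)*255; m[:100]=0;m[160:]=0;m[:,:295]=0;m[:,455:]=0
for c in cv2.findContours(m,0,2)[0]:
    if cv2.contourArea(c)>500:
        w=ray("top",c[:,0],.009); r=cv2.minAreaRect((w*1000).astype(np.float32)); print("pad",np.round(r[0],1),np.round(r[1],1),round(r[2],1))
P=[(220,210),(319,205),(413,217),(491,205)];S=[(414,181),(329,203),(237,213),(158,241)]
g=(hs[:,:,1]<40)&(hs[:,:,2]>165)
for u,v in P:
    k=np.zeros_like(m);k[v-25:v+26,u-25:u+26]=1
    q=np.argwhere((a.max(2)<60)&(k>0)&(cv2.dilate(cv2.morphologyEx(g.astype(np.uint8),3,np.ones((9,9))),np.ones((3,3)))>0))[:,::-1]
    w=ray("top",q,.075); r=cv2.minAreaRect((w*1000).astype(np.float32));print("toggle",len(q),q.mean(0),np.round(r[0]),np.round(r[1]),round(r[2]))
cr=lambda im,p:cv2.resize(im[p[1]-25:p[1]+25,p[0]-25:p[0]+25],(200,200),interpolation=2)
cv2.imwrite("pics/m1.png",np.vstack([np.hstack([cr(a,p) for p in P]),np.hstack([cr(b,p) for p in S])]))
E
```

```text
pad [ 628.9 -168.6] [77.6 91.7] 87.2
pad [632.5 -79. ] [77.3 91.7] 87.6
pad [636.6  10.3] [78.1 91.9] 87.7
pad [640.2  99.7] [78.3 92. ] 87.6
toggle 51 [217.56862745 206.78431373] [449. 317.] [ 9. 26.] 13
toggle 83 [318.28915663 202.53012048] [460.  95.] [45.  9.] 66
toggle 21 [414.95238095 213.80952381] [ 436. -118.] [9. 9.] 90
toggle 122 [496.1147541  202.95901639] [ 461. -298.] [63. 10.] 68
```

View pics/m1.png

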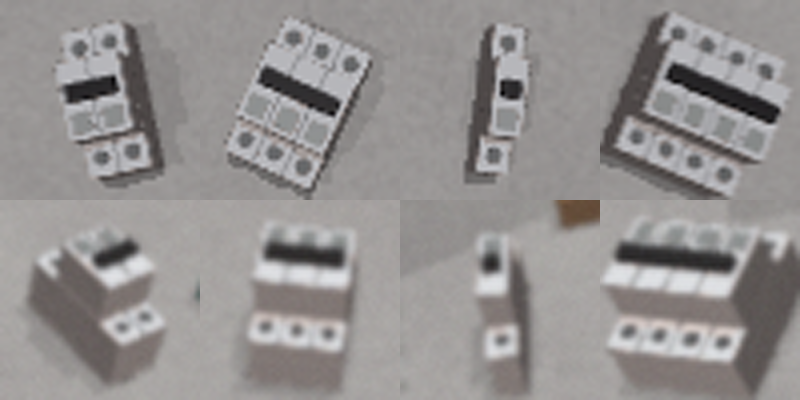

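The crops give the nose-top corners for each breaker. I'll combine these with the toggle axes to get grasp poses.

```bash
cat >> h.py <<'E'
from scipy.spatial.transform import Rotation as Ro
def go(x,y,z,yaw):
    """yaw (deg) of tool y, mod 180. Prints turn first, then shift in turned frame (full-scale units)."""
    s=state(); R=Ro.from_rotvec(s["tool_rot"]).as_matrix(); p=np.array(s["eef_pos"])
    cur=np.degrees(np.arctan2(R[1,1],R[0,1])); d=(yaw-cur+90)%180-90
    Rn=Ro.from_euler('z',d,degrees=True).as_matrix()@R
    v=Rn.T@(np.array([x,y,z])-p)/.25
    print("cur yaw %.1f turn world %.1f -> rz %.4f; dp"%(cur,d,-d/90),np.round(v,4),"p",np.round(p,4),"gap",round(s["finger_gap"],4),"q6",round(s["q"][5],2),"F",np.round(s["ft_force"],1),"tilt",round(float(R[2,2]),5),"t",s["time_s"])
E
python3 - <<'E'
from h import *
a=cv2.imread("pics/top0.png")
N={"b2":((220,210),[(57,64),(122,53),(132,128),(72,140)]),
"b3":((319,205),[(63,52),(147,92),(123,148),(42,108)]),
"b1":((413,217),[(97,55),(127,60),(120,135),(92,132)]),
"b4":((491,205),[(68,42),(188,85),(168,158),(48,115)])}
for k,((u,v),c) in N.items():
    c=np.array(c,float)/4-.4+[u-25,v-25]; w=ray("top",c,.07)*1000
    l=(w[0]+w[1]-w[2]-w[3])/2; wd=(w[0]+w[3]-w[1]-w[2])/2
    q=np.argwhere((a.max(2)<70)); q=q[(abs(q-[v-3,u])<16).all(1)][:,::-1] if k!="b1" else np.argwhere((a.max(2)<70))[:1]
    sub=cv2.fitLine(ray("top",q,.075).astype(np.float32),cv2.DIST_L2,0,.01,.01).ravel()
    t=ray("top",q,.076)*1000
    print(k,"nose ctr",w.mean(0).round(1),"len",np.hypot(*l).round(1),np.degrees(np.arctan2(l[1],l[0])).round(1),"wid",np.hypot(*wd).round(1),np.degrees(np.arctan2(wd[1],wd[0])).round(1)-90,"toggle ctr",((t.max(0)+t.min(0))/2).round(1),"ang",np.degrees(np.arctan2(sub[1],sub[0])).round(1)-90)
go(.46,-.298,.15,70)
E
```

```text
b2 nose ctr [445.9 316.4] len 42.6 10.6 wid 35.2 10.700000000000003 toggle ctr [439.3 311.9] ang -157.9
b3 nose ctr [455.9  98.1] len 33.4 -21.5 wid 50.8 -25.599999999999994 toggle ctr [452.4  94.7] ang -26.5
b1 nose ctr [ 432.8 -118.2] len 42.2 -4.9 wid 16.2 -7.599999999999994 toggle ctr [245.6 785.6] ang -82.0
b4 nose ctr [ 457.7 -296.8] len 42.4 -16.4 wid 70.6 -19.5 toggle ctr [ 461.9 -293.6] ang -23.0
cur yaw -71.5 turn world -38.5 -> rz 0.4277; dp [ 0.7058 -1.3071  0.3539] p [ 0.1824 -0.5448  0.238 ] gap 0.0882 q6 -0.21 F [-0.2 -0.5  0.3] tilt -1.0 t 0.1
```

```bash
python3 -c "
from h import *
go(.458,-.297,.238,-21)"
```

```text
cur yaw -71.5 turn world 50.5 -> rz -0.5611; dp [ 1.3206e+00  6.7400e-01 -8.0000e-04] p [ 0.1824 -0.5448  0.238 ] gap 0.0882 q6 -0.21 F [-0.2 -0.5  0.3] tilt -1.0 t 0.1
```

Emit:
send_rows --moves '[{"dp": [0,0,0],"rot": [0,0,-0.07],"gripper": 1},{"dp": [0,0,0],"rot": [0,0,-0.07],"gripper": 1},{"dp": [0,0,0],"rot": [0,0,-0.07],"gripper": 1},{"dp": [0,0,0],"rot": [0,0,-0.07],"gripper": 1},{"dp": [0,0,0],"rot": [0,0,-0.07],"gripper": 1},{"dp": [0,0,0],"rot": [0,0,-0.07],"gripper": 1},{"dp": [0,0,0],"rot": [0,0,-0.07],"gripper": 1},{"dp": [0,0,0],"rot": [0,0,-0.07],"gripper": 1},{"dp": [0.132,0.067,0],"rot": [0,0,0],"gripper": 1},{"dp": [0.132,0.067,0],"rot": [0,0,0],"gripper": 1},{"dp": [0.132,0.067,0],"rot": [0,0,0],"gripper": 1},{"dp": [0.132,0.067,0],"rot": [0,0,0],"gripper": 1},{"dp": [0.132,0.067,0],"rot": [0,0,0],"gripper": 1},{"dp": [0.132,0.067,0],"rot": [0,0,0],"gripper": 1},{"dp": [0.132,0.067,0],"rot": [0,0,0],"gripper": 1},{"dp": [0.132,0.067,0],"rot": [0,0,0],"gripper": 1},{"dp": [0.132,0.067,0],"rot": [0,0,0],"gripper": 1},{"dp": [0.132,0.067,0],"rot": [0,0,0],"gripper": 1},{"dp": [0,0,0],"rot": [0,0,0],"gripper": 1},{"dp": [0,0,0],"rot": [0,0,0],"gripper": 1}]'

```text
time_s: 2.1
eef_pos: [0.4577, -0.2971, 0.2383]
tool_rot: [-2.588, -1.779, 0.001]
ft_force: [-0.7, 0.1, -0.7]
finger_gap: 0.0881
finger_force: 0.0
```

Run:
```python
from h import *
go(.458,-.297,.045,-21)
im=get_image("scene")[:,:,::-1]; cv2.imwrite("pics/s1.png",cv2.resize(im[120:320,40:360],(800,500)))
```

```text
cur yaw -21.0 turn world -0.0 -> rz 0.0002; dp [7.00e-04 2.00e-03 7.73e-01] p [ 0.4577 -0.2971  0.2383] gap 0.0881 q6 -0.43 F [-0.7  0.1 -0.7] tilt -1.0 t 2.1
```

View pics/s1.png

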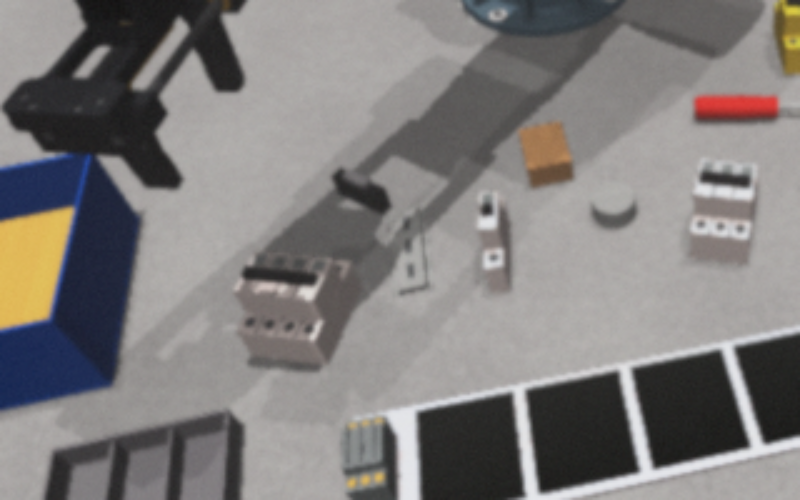

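The picture shows the gripper above and behind the 4-pole breaker (crop 295,310), with its fingers straddling along the breaker's length. Nothing is in the way, so I'm descending and closing.

Emit:
send_rows --moves '[{"dp": [0,0,0.1],"rot": [0,0,0],"gripper": 1},{"dp": [0,0,0.1],"rot": [0,0,0],"gripper": 1},{"dp": [0,0,0.1],"rot": [0,0,0],"gripper": 1},{"dp": [0,0,0.1],"rot": [0,0,0],"gripper": 1},{"dp": [0,0,0.1],"rot": [0,0,0],"gripper": 1},{"dp": [0,0,0.1],"rot": [0,0,0],"gripper": 1},{"dp": [0,0,0.1],"rot": [0,0,0],"gripper": 1},{"dp": [0,0,0.036],"rot": [0,0,0],"gripper": 1},{"dp": [0,0,0.036],"rot": [0,0,0],"gripper": 1},{"dp": [0,0,0],"rot": [0,0,0],"gripper": 1},{"dp": [0,0,0],"rot": [0,0,0],"gripper": 0.7},{"dp": [0,0,0],"rot": [0,0,0],"gripper": 0.6},{"dp": [0,0,0],"rot": [0,0,0],"gripper": 0.5},{"dp": [0,0,0],"rot": [0,0,0],"gripper": 0.4},{"dp": [0,0,0],"rot": [0,0,0],"gripper": 0.3},{"dp": [0,0,0],"rot": [0,0,0],"gripper": 0.3},{"dp": [0,0,0],"rot": [0,0,0],"gripper": 0.3}]'

```text
time_s: 3.85
eef_pos: [0.4568, -0.2975, 0.0459]
tool_rot: [-2.589, -1.776, 0.001]
ft_force: [-3.3, 1.4, 5.6]
finger_gap: 0.0448
finger_force: 29.8
```

```bash
python3 -c "
from h import *
go(.629,-.1686,.16,-2.4)"
```

```text
cur yaw -21.1 turn world 18.7 -> rz -0.2077; dp [ 0.5439  0.6656 -0.4576] p [ 0.4568 -0.2975  0.0459] gap 0.0448 q6 -0.43 F [-3.3  1.4  5.6] tilt -1.0 t 3.85
```

Emit:
send_rows --moves '[{"dp": [0,0,-0.04],"rot": [0,0,0],"gripper": 0.3},{"dp": [0,0,-0.08],"rot": [0,0,0],"gripper": 0.3},{"dp": [0,0,-0.12],"rot": [0,0,0],"gripper": 0.3},{"dp": [0,0,-0.12],"rot": [0,0,0],"gripper": 0.3},{"dp": [0,0,-0.1],"rot": [0,0,0],"gripper": 0.3},{"dp": [0,0,0],"rot": [0,0,-0.052],"gripper": 0.3},{"dp": [0,0,0],"rot": [0,0,-0.052],"gripper": 0.3},{"dp": [0,0,0],"rot": [0,0,-0.052],"gripper": 0.3},{"dp": [0,0,0],"rot": [0,0,-0.052],"gripper": 0.3},{"dp": [0.068,0.083,0],"rot": [0,0,0],"gripper": 0.3},{"dp": [0.068,0.083,0],"rot": [0,0,0],"gripper": 0.3},{"dp": [0.068,0.083,0],"rot": [0,0,0],"gripper": 0.3},{"dp": [0.068,0.083,0],"rot": [0,0,0],"gripper": 0.3},{"dp": [0.068,0.083,0],"rot": [0,0,0],"gripper": 0.3},{"dp": [0.068,0.083,0],"rot": [0,0,0],"gripper": 0.3},{"dp": [0.068,0.083,0],"rot": [0,0,0],"gripper": 0.3},{"dp": [0.068,0.083,0],"rot": [0,0,0],"gripper": 0.3},{"dp": [0,0,0],"rot": [0,0,0],"gripper": 0.3},{"dp": [0,0,0],"rot": [0,0,0],"gripper": 0.3}]'

```text
time_s: 5.75
eef_pos: [0.6286, -0.168, 0.1598]
tool_rot: [-2.264, -2.175, 0.001]
ft_force: [-0.7, -0.1, -6.0]
finger_gap: 0.0446
finger_force: 29.8
```

Run:
```python
from h import *
go(.629,-.1686,.056,-2.4)
im=get_image("scene")[:,:,::-1]; cv2.imwrite("pics/s2.png",cv2.resize(im[120:360,100:420],(800,600)))
```

```text
cur yaw -2.3 turn world -0.1 -> rz 0.0011; dp [-0.0027  0.0026  0.415 ] p [ 0.6286 -0.168   0.1598] gap 0.0446 q6 -0.4 F [-0.7 -0.1 -6. ] tilt -1.0 t 5.75
```

View pics/s2.png

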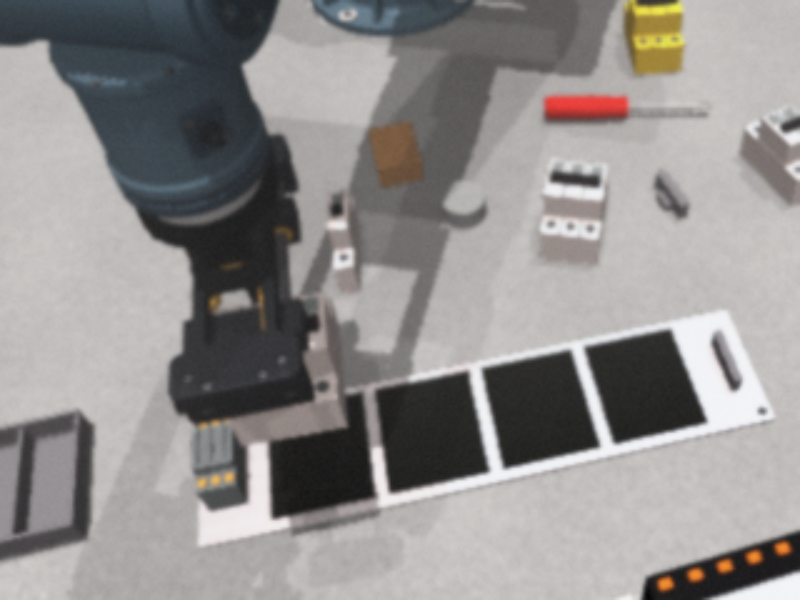

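The breaker is held square over the pad next to the terminal block (crop 280,400). Lowering and releasing.

Emit:
send_rows --moves '[{"dp": [0,0,0.1],"rot": [0,0,0],"gripper": 0.3},{"dp": [0,0,0.1],"rot": [0,0,0],"gripper": 0.3},{"dp": [0,0,0.1],"rot": [0,0,0],"gripper": 0.3},{"dp": [0,0,0.06],"rot": [0,0,0],"gripper": 0.3},{"dp": [0,0,0.03],"rot": [0,0,0],"gripper": 0.3},{"dp": [0,0,0.018],"rot": [0,0,0],"gripper": 0.3},{"dp": [0,0,0.01],"rot": [0,0,0],"gripper": 0.3},{"dp": [0,0,0],"rot": [0,0,0],"gripper": 0.3},{"dp": [0,0,0],"rot": [0,0,0],"gripper": 0.6},{"dp": [0,0,0],"rot": [0,0,0],"gripper": 0.8},{"dp": [0,0,0],"rot": [0,0,0],"gripper": 1},{"dp": [0,0,0],"rot": [0,0,0],"gripper": 1},{"dp": [0,0,0],"rot": [0,0,0],"gripper": 1},{"dp": [0,0,-0.08],"rot": [0,0,0],"gripper": 1},{"dp": [0,0,-0.12],"rot": [0,0,0],"gripper": 1},{"dp": [0,0,-0.12],"rot": [0,0,0],"gripper": 1},{"dp": [0,0,-0.12],"rot": [0,0,0],"gripper": 1},{"dp": [0,0,0],"rot": [0,0,0],"gripper": 1}]'

```text
time_s: 7.6
eef_pos: [0.6319, -0.17, 0.1718]
tool_rot: [2.261, 2.169, 0.005]
ft_force: [-0.2, -0.5, 0.7]
finger_gap: 0.088
finger_force: 0.0
```

```bash
python3 -c "
from h import *
go(.433,-.118,.165,-6)
go(.457,.0965,.165,-25)"
```

```text
cur yaw -2.4 turn world -3.6 -> rz 0.0403; dp [ 0.1238 -0.8132  0.0199] p [ 0.6319 -0.17    0.1718] gap 0.088 q6 -0.4 F [-0.2 -0.5  0.7] tilt -0.99996 t 7.6
cur yaw -2.4 turn world -22.6 -> rz 0.2514; dp [ 0.6705 -1.0847  0.0157] p [ 0.6319 -0.17    0.1718] gap 0.088 q6 -0.4 F [-0.2 -0.5  0.7] tilt -0.99996 t 7.6
```

Emit:
send_rows --moves '[{"dp": [0,0,0],"rot": [0,0,0.063],"gripper": 1},{"dp": [0,0,0],"rot": [0,0,0.063],"gripper": 1},{"dp": [0,0,0],"rot": [0,0,0.063],"gripper": 1},{"dp": [0,0,0],"rot": [0,0,0.063],"gripper": 1},{"dp": [0.067,-0.108,0],"rot": [0,0,0],"gripper": 1},{"dp": [0.067,-0.108,0],"rot": [0,0,0],"gripper": 1},{"dp": [0.067,-0.108,0],"rot": [0,0,0],"gripper": 1},{"dp": [0.067,-0.108,0],"rot": [0,0,0],"gripper": 1},{"dp": [0.067,-0.108,0],"rot": [0,0,0],"gripper": 1},{"dp": [0.067,-0.108,0],"rot": [0,0,0],"gripper": 1},{"dp": [0.067,-0.108,0],"rot": [0,0,0],"gripper": 1},{"dp": [0.067,-0.108,0],"rot": [0,0,0],"gripper": 1},{"dp": [0.067,-0.108,0],"rot": [0,0,0],"gripper": 1},{"dp": [0.067,-0.108,0],"rot": [0,0,0],"gripper": 1},{"dp": [0,0,0],"rot": [0,0,0],"gripper": 1},{"dp": [0,0,0],"rot": [0,0,0],"gripper": 1}]'

```text
time_s: 9.2
eef_pos: [0.4551, 0.0976, 0.1657]
tool_rot: [2.649, 1.689, -0.001]
ft_force: [1.1, -0.7, 0.5]
finger_gap: 0.0882
finger_force: 0.0
```

Run:
```python
from h import *
go(.457,.0965,.045,-25)
im=get_image("top")[:,:,::-1]; cv2.imwrite("pics/t2f.png",im);cv2.imwrite("pics/t2.png",cv2.resize(im[95:235,280:500],(800,509),interpolation=2))
```

```text
cur yaw -25.0 turn world -0.0 -> rz 0.0003; dp [-0.0007  0.009   0.483 ] p [0.4551 0.0976 0.1657] gap 0.0882 q6 0.39 F [ 1.1 -0.7  0.5] tilt -1.0 t 9.2
```

View pics/t2.png

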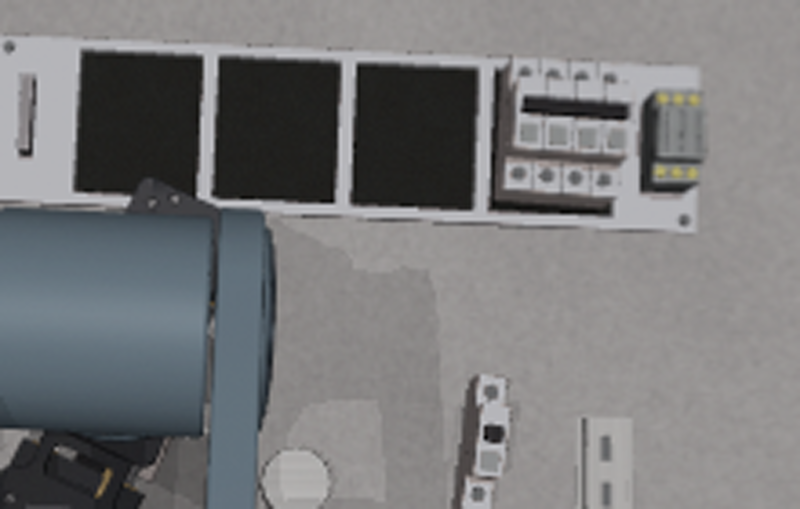

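The 4-pole breaker stands square on the terminal-side pad (toggle at crop 575,107). I'll check its offset numerically and go on.

Run:
```python
from h import *
s=220/800
f=lambda x,y:[x*s+280-.36,y*s+95-.36]
print("toggle",ray("top",[f(523,103),f(629,110),f(576,107)],.084)*1000)
print("shoulder z49 corners",ray("top",[f(506,160),f(618,168),f(500,188),f(612,194)],.049)*1000)
print("up shoulder",ray("top",[f(513,57),f(632,65)],.049)*1000)
print("expect pad centre 628.9,-168.6; edge halves 36")
```

```text
toggle [[ 637.15099086 -136.66783713]
 [ 633.23712484 -201.31844784]
 [ 634.8798658  -168.97692302]]
shoulder z49 corners [[ 609.2246851  -131.99994684]
 [ 604.56528744 -202.32773014]
 [ 591.43311061 -128.07484011]
 [ 588.04044011 -198.32509047]]
up shoulder [[ 675.04133451 -137.0443832 ]
 [ 670.41242652 -212.1419253 ]]
expect pad centre 628.9,-168.6; edge halves 36
```

Emit:
send_rows --moves '[{"dp": [0,0.009,0.1],"rot": [0,0,0],"gripper": 1},{"dp": [0,0,0.1],"rot": [0,0,0],"gripper": 1},{"dp": [0,0,0.1],"rot": [0,0,0],"gripper": 1},{"dp": [0,0,0.1],"rot": [0,0,0],"gripper": 1},{"dp": [0,0,0.05],"rot": [0,0,0],"gripper": 1},{"dp": [0,0,0.032],"rot": [0,0,0],"gripper": 1},{"dp": [0,0,0],"rot": [0,0,0],"gripper": 1},{"dp": [0,0,0],"rot": [0,0,0],"gripper": 0.7},{"dp": [0,0,0],"rot": [0,0,0],"gripper": 0.6},{"dp": [0,0,0],"rot": [0,0,0],"gripper": 0.5},{"dp": [0,0,0],"rot": [0,0,0],"gripper": 0.4},{"dp": [0,0,0],"rot": [0,0,0],"gripper": 0.3},{"dp": [0,0,0],"rot": [0,0,0],"gripper": 0.3},{"dp": [0,0,0],"rot": [0,0,0],"gripper": 0.3}]'

```text
time_s: 10.65
eef_pos: [0.4568, 0.0967, 0.0458]
tool_rot: [-2.65, -1.686, 0.001]
ft_force: [-3.6, 1.7, 5.5]
finger_gap: 0.0446
finger_force: 30.0
```

```bash
python3 -c "
from h import *
go(.6325,-.079,.16,-2.4)"
```

```text
cur yaw -25.1 turn world 22.7 -> rz -0.2518; dp [-0.673   0.7308 -0.4576] p [0.4568 0.0967 0.0458] gap 0.0446 q6 0.39 F [-3.6  1.7  5.5] tilt -1.0 t 10.65
```

Emit:
send_rows --moves '[{"dp": [0,0,-0.04],"rot": [0,0,0],"gripper": 0.3},{"dp": [0,0,-0.08],"rot": [0,0,0],"gripper": 0.3},{"dp": [0,0,-0.12],"rot": [0,0,0],"gripper": 0.3},{"dp": [0,0,-0.12],"rot": [0,0,0],"gripper": 0.3},{"dp": [0,0,-0.1],"rot": [0,0,0],"gripper": 0.3},{"dp": [0,0,0],"rot": [0,0,-0.063],"gripper": 0.3},{"dp": [0,0,0],"rot": [0,0,-0.063],"gripper": 0.3},{"dp": [0,0,0],"rot": [0,0,-0.063],"gripper": 0.3},{"dp": [0,0,0],"rot": [0,0,-0.063],"gripper": 0.3},{"dp": [-0.075,0.081,0],"rot": [0,0,0],"gripper": 0.3},{"dp": [-0.075,0.081,0],"rot": [0,0,0],"gripper": 0.3},{"dp": [-0.075,0.081,0],"rot": [0,0,0],"gripper": 0.3},{"dp": [-0.075,0.081,0],"rot": [0,0,0],"gripper": 0.3},{"dp": [-0.075,0.081,0],"rot": [0,0,0],"gripper": 0.3},{"dp": [-0.075,0.081,0],"rot": [0,0,0],"gripper": 0.3},{"dp": [-0.075,0.081,0],"rot": [0,0,0],"gripper": 0.3},{"dp": [-0.075,0.081,0],"rot": [0,0,0],"gripper": 0.3},{"dp": [-0.075,0.081,0],"rot": [0,0,0],"gripper": 0.3},{"dp": [0,0,0],"rot": [0,0,0],"gripper": 0.3},{"dp": [0,0,0],"rot": [0,0,0],"gripper": 0.3}]'

```text
time_s: 12.65
eef_pos: [0.6321, -0.0801, 0.1601]
tool_rot: [-2.267, -2.173, 0.001]
ft_force: [0.5, 0.1, -3.6]
finger_gap: 0.0447
finger_force: 30.0
```

```bash
python3 -c "
from h import *
go(.6325,-.079,.0555,-2.4)"
```

```text
cur yaw -2.4 turn world 0.0 -> rz -0.0004; dp [0.0045 0.0021 0.4184] p [ 0.6321 -0.0801  0.1601] gap 0.0447 q6 -0.27 F [ 0.5  0.1 -3.6] tilt -1.0 t 12.65
```

Emit:
send_rows --moves '[{"dp": [0.004,0.002,0.1],"rot": [0,0,0],"gripper": 0.3},{"dp": [0,0,0.1],"rot": [0,0,0],"gripper": 0.3},{"dp": [0,0,0.1],"rot": [0,0,0],"gripper": 0.3},{"dp": [0,0,0.06],"rot": [0,0,0],"gripper": 0.3},{"dp": [0,0,0.03],"rot": [0,0,0],"gripper": 0.3},{"dp": [0,0,0.018],"rot": [0,0,0],"gripper": 0.3},{"dp": [0,0,0.01],"rot": [0,0,0],"gripper": 0.3},{"dp": [0,0,0],"rot": [0,0,0],"gripper": 0.3},{"dp": [0,0,0],"rot": [0,0,0],"gripper": 0.6},{"dp": [0,0,0],"rot": [0,0,0],"gripper": 0.8},{"dp": [0,0,0],"rot": [0,0,0],"gripper": 1},{"dp": [0,0,0],"rot": [0,0,0],"gripper": 1},{"dp": [0,0,0],"rot": [0,0,0],"gripper": 1},{"dp": [0,0,-0.08],"rot": [0,0,0],"gripper": 1},{"dp": [0,0,-0.12],"rot": [0,0,0],"gripper": 1},{"dp": [0,0,-0.12],"rot": [0,0,0],"gripper": 1},{"dp": [0,0,-0.12],"rot": [0,0,0],"gripper": 1},{"dp": [0,0,0],"rot": [0,0,0],"gripper": 1},{"dp": [0,0,0],"rot": [0,0,0],"gripper": 1}]'

```text
time_s: 14.55
eef_pos: [0.6334, -0.0789, 0.1669]
tool_rot: [2.266, 2.174, 0.001]
ft_force: [-0.1, -0.0, -1.0]
finger_gap: 0.0877
finger_force: 0.0
```

```bash
python3 -c "
from h import *
go(.446,.3164,.165,12)"
```

```text
cur yaw -2.4 turn world 14.4 -> rz -0.1598; dp [ 1.7026 -0.4045  0.0061] p [ 0.6334 -0.0789  0.1669] gap 0.0877 q6 -0.27 F [-0.1 -0.  -1. ] tilt -1.0 t 14.55
```

Emit:
send_rows --moves '[{"dp": [0,0,0],"rot": [0,0,-0.053],"gripper": 1},{"dp": [0,0,0],"rot": [0,0,-0.053],"gripper": 1},{"dp": [0,0,0],"rot": [0,0,-0.054],"gripper": 1},{"dp": [0.12,-0.029,0],"rot": [0,0,0],"gripper": 1},{"dp": [0.12,-0.029,0],"rot": [0,0,0],"gripper": 1},{"dp": [0.12,-0.029,0],"rot": [0,0,0],"gripper": 1},{"dp": [0.12,-0.029,0],"rot": [0,0,0],"gripper": 1},{"dp": [0.12,-0.029,0],"rot": [0,0,0],"gripper": 1},{"dp": [0.12,-0.029,0],"rot": [0,0,0],"gripper": 1},{"dp": [0.12,-0.029,0],"rot": [0,0,0],"gripper": 1},{"dp": [0.12,-0.029,0],"rot": [0,0,0],"gripper": 1},{"dp": [0.12,-0.029,0],"rot": [0,0,0],"gripper": 1},{"dp": [0.12,-0.029,0],"rot": [0,0,0],"gripper": 1},{"dp": [0.12,-0.029,0],"rot": [0,0,0],"gripper": 1},{"dp": [0.12,-0.029,0],"rot": [0,0,0],"gripper": 1},{"dp": [0.12,-0.029,0],"rot": [0,0,0],"gripper": 1},{"dp": [0.12,-0.029,0],"rot": [0,0,0],"gripper": 1},{"dp": [0,0,0],"rot": [0,0,0],"gripper": 1},{"dp": [0,0,0],"rot": [0,0,0],"gripper": 1}]'

```text
time_s: 16.45
eef_pos: [0.4452, 0.3107, 0.1646]
tool_rot: [-1.974, -2.443, 0.004]
ft_force: [0.7, -0.0, -0.3]
finger_gap: 0.0883
finger_force: 0.0
```

Run:
```python
from h import *
go(.446,.3164,.045,12)
im=get_image("scene")[:,:,::-1]; cv2.imwrite("pics/s3.png",cv2.resize(im[90:330,170:490],(800,600)))
```

```text
cur yaw 12.1 turn world -0.1 -> rz 0.0013; dp [0.0219 0.0092 0.4784] p [0.4452 0.3107 0.1646] gap 0.0883 q6 0.18 F [ 0.7 -0.  -0.3] tilt -1.0 t 16.45
```

View pics/s3.png

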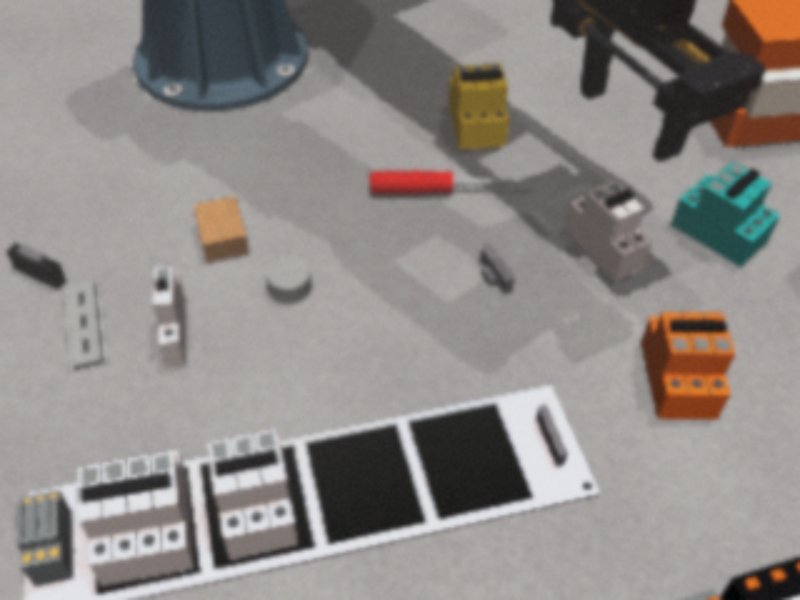

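Both placed breakers stand on their pads (crop 135,520 and 250,490). The 2-pole (615,230) is clear of the turquoise one, so I'm descending.

Emit:
send_rows --moves '[{"dp": [0.022,0.009,0],"rot": [0,0,0],"gripper": 1},{"dp": [0,0,0.1],"rot": [0,0,0],"gripper": 1},{"dp": [0,0,0.1],"rot": [0,0,0],"gripper": 1},{"dp": [0,0,0.1],"rot": [0,0,0],"gripper": 1},{"dp": [0,0,0.1],"rot": [0,0,0],"gripper": 1},{"dp": [0,0,0.05],"rot": [0,0,0],"gripper": 1},{"dp": [0,0,0.027],"rot": [0,0,0],"gripper": 1},{"dp": [0,0,0],"rot": [0,0,0],"gripper": 1},{"dp": [0,0,0],"rot": [0,0,0],"gripper": 0.7},{"dp": [0,0,0],"rot": [0,0,0],"gripper": 0.6},{"dp": [0,0,0],"rot": [0,0,0],"gripper": 0.5},{"dp": [0,0,0],"rot": [0,0,0],"gripper": 0.4},{"dp": [0,0,0],"rot": [0,0,0],"gripper": 0.3},{"dp": [0,0,0],"rot": [0,0,0],"gripper": 0.3},{"dp": [0,0,0],"rot": [0,0,0],"gripper": 0.3}]'

```text
time_s: 18.0
eef_pos: [0.447, 0.3167, 0.0471]
tool_rot: [-1.976, -2.441, 0.001]
ft_force: [-3.5, -0.8, 4.9]
finger_gap: 0.0445
finger_force: 30.0
```

```bash
python3 -c "
from h import *
go(.6366,.0103,.16,-2.4)"
```

```text
cur yaw 12.0 turn world -14.4 -> rz 0.1602; dp [-1.1927  0.8085 -0.4521] p [0.447  0.3167 0.0471] gap 0.0445 q6 0.19 F [-3.5 -0.8  4.9] tilt -1.0 t 18.0
```

Emit:
send_rows --moves '[{"dp": [0,0,-0.04],"rot": [0,0,0],"gripper": 0.3},{"dp": [0,0,-0.08],"rot": [0,0,0],"gripper": 0.3},{"dp": [0,0,-0.12],"rot": [0,0,0],"gripper": 0.3},{"dp": [0,0,-0.12],"rot": [0,0,0],"gripper": 0.3},{"dp": [0,0,-0.09],"rot": [0,0,0],"gripper": 0.3},{"dp": [0,0,0],"rot": [0,0,0.053],"gripper": 0.3},{"dp": [0,0,0],"rot": [0,0,0.053],"gripper": 0.3},{"dp": [0,0,0],"rot": [0,0,0.054],"gripper": 0.3},{"dp": [-0.108,0.073,0],"rot": [0,0,0],"gripper": 0.3},{"dp": [-0.108,0.073,0],"rot": [0,0,0],"gripper": 0.3},{"dp": [-0.108,0.073,0],"rot": [0,0,0],"gripper": 0.3},{"dp": [-0.108,0.073,0],"rot": [0,0,0],"gripper": 0.3},{"dp": [-0.108,0.073,0],"rot": [0,0,0],"gripper": 0.3},{"dp": [-0.108,0.073,0],"rot": [0,0,0],"gripper": 0.3},{"dp": [-0.108,0.073,0],"rot": [0,0,0],"gripper": 0.3},{"dp": [-0.108,0.073,0],"rot": [0,0,0],"gripper": 0.3},{"dp": [-0.108,0.073,0],"rot": [0,0,0],"gripper": 0.3},{"dp": [-0.108,0.073,0],"rot": [0,0,0],"gripper": 0.3},{"dp": [-0.108,0.073,0],"rot": [0,0,0],"gripper": 0.3},{"dp": [0,0,0],"rot": [0,0,0],"gripper": 0.3}]'

```text
time_s: 20.0
eef_pos: [0.6375, 0.0076, 0.1598]
tool_rot: [2.27, 2.169, 0.0]
ft_force: [-0.2, 0.2, -2.4]
finger_gap: 0.0449
finger_force: 30.0
```

Emit:
send_rows --moves '[{"dp": [0,0,0],"rot": [0,0,0],"gripper": 0.3}]'

```text
time_s: 20.1
eef_pos: [0.6355, 0.011, 0.1592]
tool_rot: [-2.268, -2.172, 0.0]
ft_force: [0.1, -0.6, -2.2]
finger_gap: 0.0446
finger_force: 30.0
```

```bash
python3 -c "
from h import *
go(.6366,.0103,.0562,-2.4)"
```

```text
cur yaw -2.5 turn world 0.1 -> rz -0.0009; dp [-0.0028  0.0049  0.4121] p [0.6355 0.011  0.1592] gap 0.0446 q6 -0.13 F [ 0.1 -0.6 -2.2] tilt -1.0 t 20.1
```

Emit:
send_rows --moves '[{"dp": [-0.002,0.004,0.1],"rot": [0,0,0],"gripper": 0.3},{"dp": [0,0,0.1],"rot": [0,0,0],"gripper": 0.3},{"dp": [0,0,0.1],"rot": [0,0,0],"gripper": 0.3},{"dp": [0,0,0.06],"rot": [0,0,0],"gripper": 0.3},{"dp": [0,0,0.03],"rot": [0,0,0],"gripper": 0.3},{"dp": [0,0,0.014],"rot": [0,0,0],"gripper": 0.3},{"dp": [0,0,0.008],"rot": [0,0,0],"gripper": 0.3},{"dp": [0,0,0],"rot": [0,0,0],"gripper": 0.3},{"dp": [0,0,0],"rot": [0,0,0],"gripper": 0.6},{"dp": [0,0,0],"rot": [0,0,0],"gripper": 0.8},{"dp": [0,0,0],"rot": [0,0,0],"gripper": 1},{"dp": [0,0,0],"rot": [0,0,0],"gripper": 1},{"dp": [0,0,0],"rot": [0,0,0],"gripper": 1},{"dp": [0,0,-0.08],"rot": [0,0,0],"gripper": 1},{"dp": [0,0,-0.12],"rot": [0,0,0],"gripper": 1},{"dp": [0,0,-0.12],"rot": [0,0,0],"gripper": 1},{"dp": [0,0,-0.12],"rot": [0,0,0],"gripper": 1},{"dp": [0,0,0],"rot": [0,0,0],"gripper": 1},{"dp": [0,0,0],"rot": [0,0,0],"gripper": 1}]'

```text
time_s: 22.0
eef_pos: [0.637, 0.011, 0.1671]
tool_rot: [2.266, 2.174, 0.001]
ft_force: [0.5, -0.9, -0.1]
finger_gap: 0.0882
finger_force: 0.0
```

```bash
python3 -c "
from h import *
go(.433,-.1182,.165,-6)"
```

```text
cur yaw -2.4 turn world -3.6 -> rz 0.0401; dp [-0.5992 -0.7574  0.0073] p [0.637  0.011  0.1671] gap 0.0882 q6 -0.13 F [ 0.5 -0.9 -0.1] tilt -1.0 t 22.0
```

Emit:
send_rows --moves '[{"dp": [0,0,0],"rot": [0,0,0.04],"gripper": 1},{"dp": [-0.075,-0.095,0],"rot": [0,0,0],"gripper": 1},{"dp": [-0.075,-0.095,0],"rot": [0,0,0],"gripper": 1},{"dp": [-0.075,-0.095,0],"rot": [0,0,0],"gripper": 1},{"dp": [-0.075,-0.095,0],"rot": [0,0,0],"gripper": 1},{"dp": [-0.075,-0.095,0],"rot": [0,0,0],"gripper": 1},{"dp": [-0.075,-0.095,0],"rot": [0,0,0],"gripper": 1},{"dp": [-0.075,-0.095,0],"rot": [0,0,0],"gripper": 1},{"dp": [-0.075,-0.095,0],"rot": [0,0,0],"gripper": 1},{"dp": [0,0,0],"rot": [0,0,0],"gripper": 1},{"dp": [0,0,0],"rot": [0,0,0],"gripper": 1}]'

```text
time_s: 23.1
eef_pos: [0.4313, -0.1182, 0.1654]
tool_rot: [-2.335, -2.099, 0.0]
ft_force: [-0.4, -0.5, -0.0]
finger_gap: 0.0882
finger_force: 0.0
```

```bash
python3 -c "
from h import *
go(.433,-.1182,.045,-6)"
```

```text
cur yaw -6.1 turn world 0.1 -> rz -0.0009; dp [3.000e-04 7.600e-03 4.817e-01] p [ 0.4313 -0.1182  0.1654] gap 0.0882 q6 -0.43 F [-0.4 -0.5 -0. ] tilt -1.0 t 23.1
```

Emit:
send_rows --moves '[{"dp": [0,0.007,0.1],"rot": [0,0,0],"gripper": 1},{"dp": [0,0,0.1],"rot": [0,0,0],"gripper": 1},{"dp": [0,0,0.1],"rot": [0,0,0],"gripper": 1},{"dp": [0,0,0.1],"rot": [0,0,0],"gripper": 1},{"dp": [0,0,0.05],"rot": [0,0,0],"gripper": 1},{"dp": [0,0,0.03],"rot": [0,0,0],"gripper": 1},{"dp": [0,0,0],"rot": [0,0,0],"gripper": 1},{"dp": [0,0,0],"rot": [0,0,0],"gripper": 0.7},{"dp": [0,0,0],"rot": [0,0,0],"gripper": 0.6},{"dp": [0,0,0],"rot": [0,0,0],"gripper": 0.55},{"dp": [0,0,0],"rot": [0,0,0],"gripper": 0.5},{"dp": [0,0,0],"rot": [0,0,0],"gripper": 0.4},{"dp": [0,0,0],"rot": [0,0,0],"gripper": 0.3},{"dp": [0,0,0],"rot": [0,0,0],"gripper": 0.3},{"dp": [0,0,0],"rot": [0,0,0],"gripper": 0.3}]'

```text
time_s: 24.6
eef_pos: [0.4337, -0.1186, 0.0467]
tool_rot: [-2.334, -2.102, 0.0]
ft_force: [-3.5, 0.8, 4.9]
finger_gap: 0.0451
finger_force: 29.9
```

Run:
```python
from h import *
go(.6402,.0997,.16,-2.4)
im=get_image("scene")[:,:,::-1]; cv2.imwrite("pics/s4.png",cv2.resize(im[140:340,130:420],(800,552)))
```

```text
cur yaw -6.0 turn world 3.6 -> rz -0.0398; dp [ 0.9068  0.7887 -0.4536] p [ 0.4337 -0.1186  0.0467] gap 0.0451 q6 -0.43 F [-3.5  0.8  4.9] tilt -1.0 t 24.6
```

View pics/s4.png

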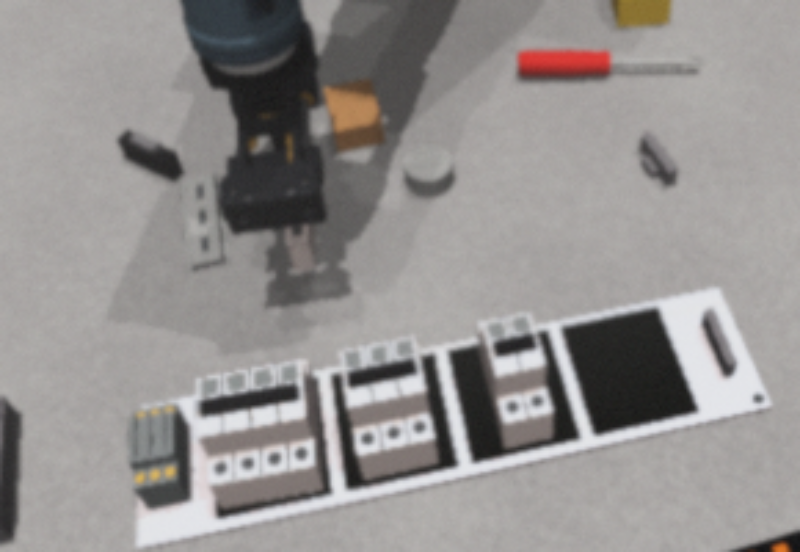

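The 1-pole is gripped (crop 300,245) and the three placed breakers are upright. Carrying it to the last pad at (630,370).

Emit:
send_rows --moves '[{"dp": [0,0,-0.04],"rot": [0,0,0],"gripper": 0.3},{"dp": [0,0,-0.08],"rot": [0,0,0],"gripper": 0.3},{"dp": [0,0,-0.12],"rot": [0,0,0],"gripper": 0.3},{"dp": [0,0,-0.12],"rot": [0,0,0],"gripper": 0.3},{"dp": [0,0,-0.1],"rot": [0,0,0],"gripper": 0.3},{"dp": [0,0,0],"rot": [0,0,-0.04],"gripper": 0.3},{"dp": [0.09,0.079,0],"rot": [0,0,0],"gripper": 0.3},{"dp": [0.09,0.079,0],"rot": [0,0,0],"gripper": 0.3},{"dp": [0.09,0.079,0],"rot": [0,0,0],"gripper": 0.3},{"dp": [0.09,0.079,0],"rot": [0,0,0],"gripper": 0.3},{"dp": [0.09,0.079,0],"rot": [0,0,0],"gripper": 0.3},{"dp": [0.09,0.079,0],"rot": [0,0,0],"gripper": 0.3},{"dp": [0.09,0.079,0],"rot": [0,0,0],"gripper": 0.3},{"dp": [0.09,0.079,0],"rot": [0,0,0],"gripper": 0.3},{"dp": [0.09,0.079,0],"rot": [0,0,0],"gripper": 0.3},{"dp": [0.09,0.079,0],"rot": [0,0,0],"gripper": 0.3},{"dp": [0,0,0],"rot": [0,0,0],"gripper": 0.3},{"dp": [0,0,0],"rot": [0,0,0],"gripper": 0.3},{"dp": [0,0,0],"rot": [0,0,0],"gripper": 0.3}]'

```text
time_s: 26.55
eef_pos: [0.6397, 0.0975, 0.1613]
tool_rot: [-2.267, -2.174, 0.001]
ft_force: [-0.0, 0.1, -0.7]
finger_gap: 0.0446
finger_force: 29.9
```

```bash
python3 -c "
from h import *
go(.6402,.0997,.0560,-2.4)"
```

```text
cur yaw -2.4 turn world 0.0 -> rz -0.0000; dp [0.0088 0.002  0.4213] p [0.6397 0.0975 0.1613] gap 0.0446 q6 0.01 F [-0.   0.1 -0.7] tilt -1.0 t 26.55
```

Emit:
send_rows --moves '[{"dp": [0.008,0.002,0.1],"rot": [0,0,0],"gripper": 0.3},{"dp": [0,0,0.1],"rot": [0,0,0],"gripper": 0.3},{"dp": [0,0,0.1],"rot": [0,0,0],"gripper": 0.3},{"dp": [0,0,0.06],"rot": [0,0,0],"gripper": 0.3},{"dp": [0,0,0.03],"rot": [0,0,0],"gripper": 0.3},{"dp": [0,0,0.02],"rot": [0,0,0],"gripper": 0.3},{"dp": [0,0,0.01],"rot": [0,0,0],"gripper": 0.3},{"dp": [0,0,0],"rot": [0,0,0],"gripper": 0.3},{"dp": [0,0,0],"rot": [0,0,0],"gripper": 0.6},{"dp": [0,0,0],"rot": [0,0,0],"gripper": 0.8},{"dp": [0,0,0],"rot": [0,0,0],"gripper": 1},{"dp": [0,0,0],"rot": [0,0,0],"gripper": 1},{"dp": [0,0,0],"rot": [0,0,0],"gripper": 1},{"dp": [0,0,-0.08],"rot": [0,0,0],"gripper": 1},{"dp": [0,0,-0.12],"rot": [0,0,0],"gripper": 1},{"dp": [0,0,-0.12],"rot": [0,0,0],"gripper": 1},{"dp": [0,0,-0.12],"rot": [0,0,0],"gripper": 1},{"dp": [0,0,-0.12],"rot": [0,0,0],"gripper": 1}]'

```text
time_s: 28.35
eef_pos: [0.6409, 0.1001, 0.1977]
tool_rot: [2.267, 2.175, 0.0]
ft_force: [0.6, -0.4, 0.1]
finger_gap: 0.0884
finger_force: 0.0
```

Emit:
send_rows --moves '[{"dp": [0,-0.12,0],"rot": [0,0,0],"gripper": 1},{"dp": [0,-0.12,0],"rot": [0,0,0],"gripper": 1},{"dp": [0,-0.12,0],"rot": [0,0,0],"gripper": 1},{"dp": [0,-0.12,0],"rot": [0,0,0],"gripper": 1},{"dp": [0,-0.12,0],"rot": [0,0,0],"gripper": 1},{"dp": [0,-0.12,0],"rot": [0,0,0],"gripper": 1},{"dp": [0,-0.1,0],"rot": [0,0,0],"gripper": 1},{"dp": [0,0,0],"rot": [0,0,0],"gripper": 1},{"dp": [0,0,0],"rot": [0,0,0],"gripper": 1}]'

```text
time_s: 29.25
eef_pos: [0.4367, 0.1086, 0.197]
tool_rot: [2.266, 2.174, 0.002]
ft_force: [1.0, 0.1, 0.6]
finger_gap: 0.0883
finger_force: 0.0
```

Run:
```python
from h import *
im=get_image("top")[:,:,::-1].copy(); cv2.imwrite("pics/t3f.png",im)
cv2.imwrite("pics/t3.png",cv2.resize(im[95:170,275:475],(800,300),interpolation=2))
# dark toggle blobs: expected column of shoulders
for k,(x,y) in {"b4":(.6289,-.1686),"b3":(.6325,-.079),"b2":(.6366,.0103),"b1":(.6402,.0997)}.items():
    print(k,"expected crop px of nose top ctr",((proj("top",[x,y,.079])-[275,95])*4+1.5).round(0), "pad ctr",((proj("top",[x,y,.009])-[275,95])*4+1.5).round(0))
```

```text
b4 expected crop px of nose top ctr [[651. 130.]] pad ctr [[627. 157.]]
b3 expected crop px of nose top ctr [[490. 123.]] pad ctr [[475. 151.]]
b2 expected crop px of nose top ctr [[329. 115.]] pad ctr [[324. 143.]]
b1 expected crop px of nose top ctr [[169. 108.]] pad ctr [[173. 136.]]
```

View pics/t3.png

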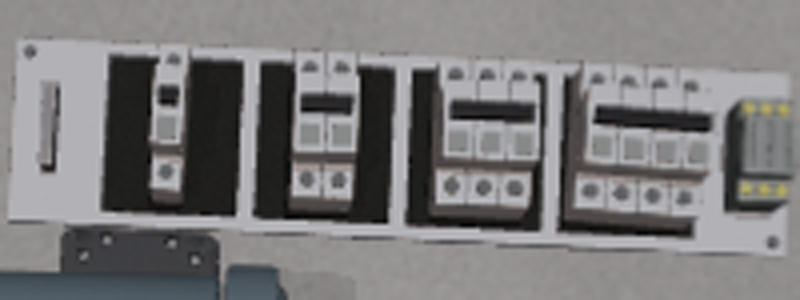

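All four breakers are upright and in order. Their nose centres in the crop are at x ≈ 168, 327, 492 and 652, against 169, 329, 490 and 651 expected, so each is within about 2 mm. The gripper is clear, so I'm handing in.

```bash
python3 -c "
from rig import *
print(sign_off())"
```

```text
the job is handed in; nothing more can be done
None
```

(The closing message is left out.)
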